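# Index the stop turret and butt the blank against its stop

### The job

On the length-stop jig, turn the six-way stop turret click by click until stop 3 points straight down the channel at the wooden blank (the red-capped rod is stop 1; count on clockwise as seen from above). Then slide the blank along its channel until it butts against the rod itself and the yellow feeler pin in its tip is pushed in, press it up firmly but gently for a moment (about 8 N, in any case more than 3 N and less than 20 N), and let go, leaving it at the stop with the pin still in and the blank lying flat in the channel. Leave everything else on the bench where it is.

Things in the scene. Friction and masses are not known exactly. Their poses are not given: they have to be found in the camera images.
- jig: Plywood board 240 (x) x 440 (y) x 18 mm, fixed to the bench. Origin: centre of its underside. Along y a channel 41 mm wide, centred on x = 0, floor at the board's top, between aluminium rails 10 mm wide, tops 26 mm above the bench, y -210 to +45 mm. Turret axis (vertical) at x 0, y +130 mm. The blank slides to +y. Behind the turret a low detent block, top 34 mm above the bench.
- turret: The stop turret, on the jig at x 0, y +130 mm; origin on its vertical axis, 20 mm above the bench; x runs along the grip bar. At the jig's yaw stop 1 points to the jig's -y, down the channel. Turned t counter-clockwise from that, six detents at t = 0, 60, 120 deg ...; let go between two it snaps to the nearer. Stop 3 is in the channel at t = 120 deg. About 0.2 N m starts each click, falling to nothing half way.
- knob (a point): Centre of the black grip bar on top of the turret, on its axis, 74 mm above the bench. The bar is 50 mm long (this point's x, turning with the turret), 14 mm wide (y), free to grip from above from 58 to 90 mm above the bench. Below it the aluminium head, 64 mm diameter, top 54 mm above the bench, with a 40 mm collar up to 58 mm.
- stop1_tip (a point): Centre of the tip of the red-capped stop rod (8 mm diameter, cap 13 mm), which sticks out level from the turret head: 54 mm from the turret's axis, 40.5 mm above the bench. Axes as the turret's.
- stop3_ref (a point): Reference point on stop 3, the second rod clockwise from above after the red one: on the rod's middle line, 54 mm from the turret's axis, 40.5 mm above the bench. Axes as the turret's. The steel rod, 8 mm diameter, is screw-set: its flat tip lies 2 to 20 mm farther out than this point, not measured, so feel for it. All rods are level, 60 deg apart, reach 54 to 78 mm; all but the red have a pin.
- pin3 (a joint): Sprung yellow feeler pin, 5 mm diameter, standing 4 mm out of stop 3's tip. m pushed in: 0 out, 0.004 flush with the rod's tip, where the rod itself stops the blank. Its spring is light (0.3 N); the blank's friction holds it in.
- blank: Loose wooden block 38 (x) x 140 (y, along the channel) x 45 mm (z), about 0.12 to 0.24 kg, lying on the board in the channel, its top 63 mm above the bench. Origin: centre of its underside.
- blank_center (a point): Centre of the blank, 22.5 mm above its underside and 70 mm from either end.
- offcut: Bystander: dark wood offcut 35 x 70 x 18 mm lying on the jig board beside the channel. Origin: centre of its underside.
- spare_rod: Bystander: spare steel stop rod 60 mm long with a brass nut, lying on the jig board beside the channel. Origin: underside, middle.
- mallet: Bystander: hammer lying on the bench beyond the jig.
- chisel: Bystander: hand tool with orange handle, lying on the robot's right.
- pencil_pot: Bystander: blue cup 70 mm wide, 80 mm high.
- glue: Bystander: white glue bottle 60 mm wide, 160 mm high.
- try_square: Bystander: try square lying on the robot's left, 110 mm wooden stock and 150 mm steel blade.
Things that resemble listed ones, but are neither listed nor needed, are in the scene too. Leave any black or purple look-alike of the blank alone.

How it is judged:
On the way, in this order (a step that is already met when the one before it is completed fails the run):
1. the turret is clicked round so that stop 3 points down the channel (x of stop3_ref in the frame of jig between -0.007 and 0.007 m and y of stop3_ref in the frame of jig below 0.085 m and angular speed of turret below 0.1 rad/s), for 0.2 s.
2. the blank is pressed against stop 3 with more than 3 N (x of stop3_ref in the frame of jig between -0.007 and 0.007 m and y of stop3_ref in the frame of jig below 0.085 m and contact force between blank and turret above 3 N and value of joint pin3 above 0.003 m), for 0.2 s.
At the end, for the whole second after the job is handed in: Stop 3 rests in its detent in line with the channel (stop3_ref within 7 mm of its middle line); the blank is at rest, flat in the channel (5 mm sideways, 3 mm in height, 0.06 rad), centred within 93 mm of stop3_ref, butted so that the feeler pin stays pushed in by more than 2.2 of its 4 mm (all of step 1 and value of joint pin3 above 0.0022 m and distance between blank_center and stop3_ref below 0.093 m and x of blank in the frame of jig between -0.005 and 0.005 m and z of blank in the frame of jig below 0.021 m and angle between the y axis of blank and the y axis of jig, either way round below 0.06 rad and angle between blank's own z axis and vertical below 0.05 rad and linear speed of blank below 0.01 m/s); the robot touches nothing.
It fails at once if the blank is rammed against the stop turret with more than 20 N (contact force between blank and turret above 20 N).
It fails at once if another thing on the bench is moved by more than 20 mm (distance of any of offcut, spare_rod, mallet, chisel, pencil_pot, glue, try_square from where it was at the start of the episode above 0.02 m).
It also fails if it takes over 72 s, if anything falls off the work surface, if the arm or the gripper's body presses on something with over 40 N, if the wrist force passes 120 N, or if a joint passes its speed limit or range.

### The arm

A 7-joint arm with a two-finger parallel gripper is mounted at the origin on the work surface. World frame = base frame: x ahead of the robot, y to its left, z up, the work surface at z = 0. Lengths are in m, angles in rad, forces in N, time in s.
With the tool pointing down it reaches from about 0.4 to 0.85 m from the base axis. Payload 10.4 kg.
Tool frame: the origin (TCP) lies on the centre line of the jaws, within the pads' length; the fingertips stand r.finger_overhang ahead of it and the grasp point (between the pads) lies 5 mm behind it (r.finger_overhang is the distance from the TCP to the fingertips, in m); z points along the fingers, y is the line along which they close (so a half turn about z gives the same grasp; the last joint's range is limited). The gripper opens to 87 mm and grips with 3 to 60 N. Pads are 19 mm wide; open, the fingers measure 117 mm over their backs; the gripper's body (75 mm by 190 mm) begins 51 mm behind the grasp point.
Start: joints at [-1.331, 0.332, -0.065, 1.46, 0.022, 1.35, -0.088], TCP at [0.162, 0.604, 0.237] pointing down, gripper open.
Joint ranges: [-2.6, 2.6], [-0.5, 2.12], [-1.47, 1.34], [0.16, 2.42], [-1.27, 4.41], [0.06, 2.06], [-2.6, 2.6]. Speed limits (rad/s): [2.22, 2.22, 2.79, 2.79, 3.14, 3.14, 3.14].

### API

Orientations are given as a unit quaternion [x, y, z, w].
In Python, from bench import read_state, viewer, r gives the robot as it stands.
- The arm moves only by the tool carry_out, never from a script. Its argument "moves" is a list of rows, each a list of 6 numbers: the shift along the tool's x, y, z in units of 40 mm (1.0 is 40 mm), then the turn, a rotation vector about the tool's x, y, z in units of 8 degrees (1.0 is 8 degrees). A call has 1 to 20 rows; each row shifts and turns the commanded pose from where the row before left it, along the tool's axes as they then stand; what a row does not reach is not made up. A row lasts 1/8 s, in which the tool goes at most 62.5 mm and 10.7 degrees, less where a joint would pass 70% of its speed; a pose out of reach is approached as far as the arm can. A call is refused whole if a number of a shift passes 1 or a number of a turn 1, either way. A call with a gripper value outside its range is refused whole. "fingers" is the finger opening in mm, from 0 to 87, set as the call begins (left out, the last holds). The fingers move at their own pace and stop on an object; "force" is the grip in N (left out, the last holds). Time passes only in rows, so rows that do not move let the fingers close. It gives the time, the measured TCP pose, the force, the opening and the grip force at its end, in the units of the state.
- read_state(): the state, without advancing time (a new reading comes with each control period).
- viewer.camera(name): name is "scene" or "top"; returns a dict with "pixels" (400x640x3 uint8, red, green, blue), "range_z" (400x640 float32, m along the optical axis (not along the pixel's ray), 0 where there is no reading), "fx", "fy", "cx", "cy" (pixels), "k1" (the pictures are not rectified: a ray, as slopes to the right and down, at radius r is drawn at 1 + k1 r^2 times it, then the intrinsics apply), "xyz" and "orientation" of the camera in the world. Camera axes: x right, y down, z forward; pixel columns grow to the right and rows downward; lengths in m; the calibration is good to about 2 mm. A picture is of the moment at which its call begins.
- r.close_job(): hands the job in; it is judged then, once.
The state is a dict: "time": time; "joint_positions": joint angles; "joint_vel": joint speeds; "joint_torque": joint torques, N m; "ee_pos": TCP position; "eef_rot": TCP orientation; "ft_force": force on the tool from outside, world axes, zero at the start; "torque": the same for the moment, N m; "width": finger opening in m; "grip_force": force on a finger pad.
Only numpy, scipy, OpenCV 4.12 (cv2) and the standard library are available. Lean on these libraries where they do the work, as an engineer would, in place of code of your own. Each camera call takes 0.05 s, during which the arm holds its last target. There are 200 camera calls.

## Working session

There is one attempt and no reset: what is moved stays moved. The work goes in short steps, Python scripts to look and compute and a tool call to move; the robot and the scene stay as the last step left them, time stands still between calls to the robot, and variables do not carry over. Pictures are saved under pics/ and viewed, at most 10 in all, crops included, and the job is handed in when it is done.

Besides the shell and the picture viewer there is one more tool, called by a JSON object that holds its "name" and its "arguments", one argument or row to a line. carry_out: Moves the arm, as the interface text tells. Its arguments: {"type":"object","properties":{"moves":{"type":"array","items":{"type":"array","items":{"type":"number"}}},"fingers":{"type":"number"},"force":{"type":"number"}},"required":["moves"]}

```bash
mkdir -p pics; cat > h.py <<'E'
import numpy as np, cv2, sys
from scipy.spatial.transform import Rotation as R
from bench import read_state, viewer, r
def shot(name):
    c=viewer.camera(name); np.savez('/tmp/%s.npz'%name,**c); return c
def load(name): return dict(np.load('/tmp/%s.npz'%name))
def world(c,u,v,z=None):
    K=np.array([[c['fx'],0,c['cx']],[0,c['fy'],c['cy']],[0,0,1]],float)
    x,y=cv2.undistortPoints(np.array([[[u,v]]],float),K,np.array([c['k1'],0,0,0],float))[0,0]
    Rm=R.from_quat(c['orientation']).as_matrix(); d=Rm@[x,y,1]; o=np.array(c['xyz'])
    s=c['range_z'][int(round(v)),int(round(u))] if z is None else (z-o[2])/d[2]
    return o+s*d
def save(c,fn,box=None,k=1):
    im=c['pixels'][...,::-1]
    if box: im=im[box[1]:box[3],box[0]:box[2]]
    cv2.imwrite('pics/'+fn,cv2.resize(im,None,fx=k,fy=k,interpolation=cv2.INTER_CUBIC))
E
python3 - <<'E'
from h import *
for n in('scene','top'):
    c=shot(n); save(c,n+'1.png'); print(n,c['xyz'],c['orientation'],c['fx'],c['k1'])
s=read_state(); print(s); print(r.finger_overhang)
E
```

```text
scene [ 1.21793738 -0.69675282  0.79494903] [ 0.8178991   0.35018636 -0.18457936 -0.41754165] 393.44350685663403 -0.000819615491997458
top [ 0.2633635  -0.05877533  1.4423819 ] [ 0.70717311 -0.7021626   0.05397742 -0.06293101] 518.5137108308082 -0.03946316495179367
{'time': 0.1, 'joint_positions': array([-1.33059456,  0.33278323, -0.06471222,  1.46084481,  0.02156447,
        1.34991707, -0.08852032]), 'joint_vel': array([ 9.49813237e-04, -2.06070112e-03, -5.58480611e-05, -3.27146872e-03,
        1.67307718e-03, -5.75598757e-04, -9.73881361e-04]), 'joint_torque': array([ 1.55916779e-03, -6.24552798e+01,  2.47285247e-02, -3.90718997e+01,
       -6.13423297e-02,  3.66535073e-02,  4.34620540e-05]), 'ee_pos': array([0.16226563, 0.60322607, 0.23585539]), 'eef_rot': array([ 1.31021873e-01,  9.91379278e-01, -6.25269480e-04, -7.29397517e-05]), 'ft_force': array([-0.34371539, -0.05124788, -0.84216563]), 'torque': array([-0.05312392,  0.03915458,  0.05444981]), 'grip_force': 0.0, 'width': 0.0868574689862732}
0.014
```

View pics/top1.png

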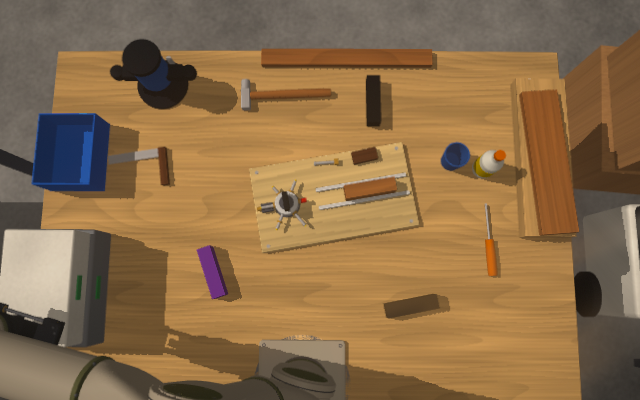

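View pics/scene1.png

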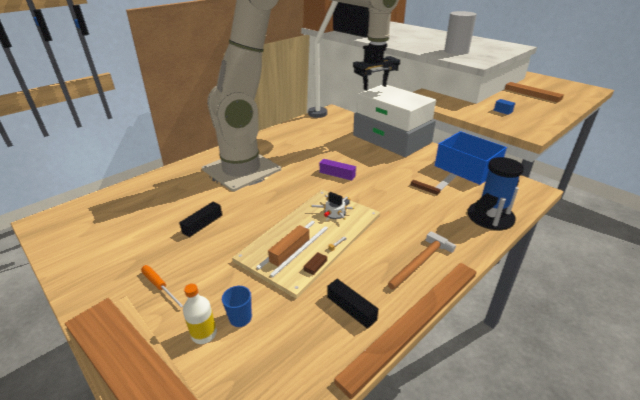

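```bash
python3 - <<'E'
from h import *
c=load('top'); save(c,'top_crop.png',(240,135,430,260),4)
for u,v,z in [(250,170,.018),(403,143,.018),(421,226,.018),(264,252,.018)]: print(world(c,u,v,z).round(4), world(c,u,v).round(4))
E
```

```text
[0.5766 0.1505 0.018 ] [0.578  0.1514 0.0118]
[ 0.6573 -0.2813  0.018 ] [ 0.6614 -0.2836  0.0032]
[ 0.4214 -0.3263  0.018 ] [ 0.4232 -0.3294  0.0019]
[0.3469 0.1052 0.018 ] [0.3471 0.1056 0.015 ]
```

View pics/top_crop.png

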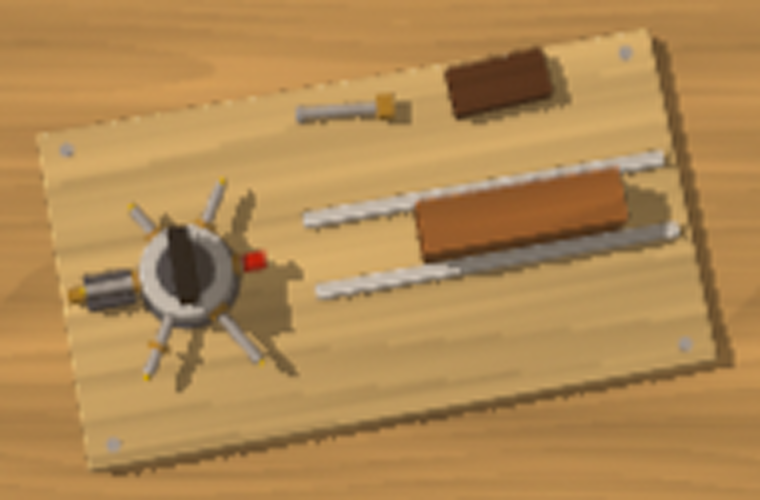

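```bash
python3 - <<'E'
from h import *
c=load('top'); p=lambda a,b,z: world(c,240+a/4-.4,135+b/4-.4,z)
A=(p(303,220,.026)+p(320,292,.026))/2; B=(p(664,158,.026)+p(680,230,.026))/2
d=(A-B)[:2]; L=np.hypot(*d); ey=d/L; ex=np.array([ey[1],-ey[0]]); yaw=np.arctan2(-ey[0],ey[1])
o=(A+B)[:2]/2+ey*.0825
print('L',L,'yaw',yaw,'deg',np.degrees(yaw),'jig o',o,'turret',o+ey*.13)
kn=p(183,265,.09); print('knob',kn, 'ends',p(176,228,.09),p(190,303,.09))
J=lambda q:(np.dot(q[:2]-o,ex),np.dot(q[:2]-o,ey))
for n,a,b,z in [('kn',183,265,.09),('bl1',417,203,.063),('bl2',622,168,.063),('bl3',628,220,.063),('bl4',426,261,.063),('c1',38,135,.018),('c2',650,32,.018),('c3',718,358,.018),('c4',88,462,.018),('off',500,82,.036),('rod',345,110,.025),('red',262,260,.04),('screw1',66,150,.018),('s2',625,52,.018),('s3',685,345,.018),('s4',113,444,.018)]: q=p(a,b,z);print(n,q.round(4),np.round(J(q),4))
E
```

```text
L 0.2542165655457743 yaw 0.17869539241417165 deg 10.238491803766102 jig o [ 0.50288024 -0.08422373] turret [0.47977328 0.04370621]
knob [0.47786718 0.04370124 0.09      ] ends [0.50267031 0.04880057 0.09      ] [0.45254835 0.03862317 0.09      ]
kn [0.4779 0.0437 0.09  ] [-0.0019  0.1303]
bl1 [ 0.5256 -0.1119  0.063 ] [ 0.0174 -0.0313]
bl2 [ 0.5506 -0.2509  0.063 ] [ 0.0173 -0.1725]
bl3 [ 0.5148 -0.2544  0.063 ] [-0.0185 -0.1695]
bl4 [ 0.4859 -0.1179  0.063 ] [-0.0227 -0.0302]
c1 [0.5814 0.1531 0.018 ] [0.1194 0.2196]
c2 [ 0.6584 -0.2787  0.018 ] [ 0.1185 -0.2191]
c3 [ 0.4266 -0.3212  0.018 ] [-0.1172 -0.2197]
c4 [0.352  0.1119 0.018 ] [-0.1136  0.2199]
off [ 0.6168 -0.1708  0.036 ] [ 0.0968 -0.1054]
rod [ 0.5988 -0.063   0.025 ] [0.0982 0.0039]
red [ 0.4896 -0.0066  0.04  ] [0.0007 0.0787]
screw1 [0.5707 0.1331 0.018 ] [0.1053 0.2018]
s2 [ 0.6437 -0.2608  0.018 ] [ 0.1072 -0.1988]
s3 [ 0.4355 -0.2986  0.018 ] [-0.1044 -0.199 ]
s4 [0.3645 0.095  0.018 ] [-0.1043  0.201 ]
```

The crop shows the turret hub at crop (183,265), i.e. pixel (286,201). The red rod points down the channel, so t = 0. The wooden blank is at pixel (370,189). The look-alikes are the black blocks at (373,100) and (417,305), the purple one at (212,272), the long plank at (347,58) and the offcut at (364,156). The brown block in the channel is the one I want.

{"name": "carry_out", "arguments": {
  "moves": [
    [-0.87,-0.88,0,0,0,0],
    [-0.87,-0.88,0,0,0,0],
    [-0.87,-0.88,0,0,0,0],
    [-0.87,-0.88,0,0,0,0],
    [-0.87,-0.88,0,0,0,0],
    [-0.87,-0.88,0,0,0,0],
    [-0.87,-0.88,0,0,0,0],
    [-0.87,-0.88,0,0,0,0],
    [-0.87,-0.88,0,0,0,0],
    [-0.87,-0.88,0,0,0,0],
    [-0.87,-0.88,0,0,0,0],
    [-0.87,-0.88,0,0,0,0],
    [-0.87,-0.88,0,0,0,0],
    [0,0,0,0,0,1],
    [0,0,0,0,0,1],
    [0,0,0,0,0,1],
    [0,0,0,0,0,1],
    [0,0,0,0,0,1],
    [0,0,0,0,0,1],
    [0,0,0,0,0,1]
  ],
  "fingers": 60
}}

```text
time: 2.6
ee_pos: [0.4801, 0.0441, 0.2363]
eef_rot: [0.583, 0.812, -0.0, -0.0]
ft_force: [0.0, 0.2, -0.6]
width: 0.0598
grip_force: 0.0
```

{"name": "carry_out", "arguments": {
  "moves": [
    [0,0,0,0,0,1],
    [0,0,0,0,0,1],
    [0,0,0,0,0,1],
    [0,0,0,0,0,1],
    [0,0,0,0,0,1],
    [0,0,0,0,0,1],
    [0,0,0,0,0,1],
    [0,0,0,0,0,1],
    [0,0,0,0,0,1],
    [0,0,0,0,0,1],
    [0,0,0,0,0,1],
    [0,0,0,0,0,1],
    [0,0,0,0,0,0.3],
    [0,0,0,0,0,0],
    [0,0,0,0,0,0]
  ]
}}

```text
time: 4.47
ee_pos: [0.4802, 0.0441, 0.2364]
eef_rot: [0.996, 0.092, -0.0, -0.0]
ft_force: [0.8, -1.2, -0.5]
width: 0.0599
grip_force: 0.0
```

```bash
cat >> h.py <<'E'
def go(x,y,z,yaw_y=None):
    s=read_state(); Rm=R.from_quat(s['eef_rot']).as_matrix(); d=Rm.T@(np.array([x,y,z])-s['ee_pos'])
    print('t',s['time'],'pos',s['ee_pos'].round(4),'tool y az',np.degrees(np.arctan2(Rm[1,1],Rm[0,1])).round(2),'tilt',Rm[:,2].round(4),'j',s['joint_positions'].round(2),'F',s['ft_force'].round(2),'T',s['torque'].round(2))
    print('units',(d/.04).round(3))
E
python3 -c "
from h import *
go(.479,.0437,.078)"
```

```text
t 4.475 pos [0.4802 0.0441 0.2364] tool y az -79.4 tilt [-2.e-04  0.e+00 -1.e+00] j [-0.69 -0.01  0.51  1.85  0.    1.3  -1.57] F [ 0.78 -1.21 -0.45] T [-0.09  0.13  0.01]
units [-0.032  0.006  3.96 ]
```

{"name": "carry_out", "arguments": {
  "moves": [
    [-0.03,0,0.8,0,0,0.05],
    [0,0,0.8,0,0,0],
    [0,0,0.8,0,0,0],
    [0,0,0.8,0,0,0],
    [0,0,0.76,0,0,0],
    [0,0,0,0,0,0],
    [0,0,0,0,0,0]
  ]
}}

```text
time: 5.35
ee_pos: [0.4798, 0.044, 0.0792]
eef_rot: [0.996, 0.088, 0.001, -0.0]
ft_force: [0.4, -0.1, 0.4]
width: 0.0604
grip_force: 0.0
```

{"name": "carry_out", "arguments": {
  "moves": [
    [0,0,0,0,0,0],
    [0,0,0,0,0,0],
    [0,0,0,0,0,0],
    [0,0,0,0,0,0],
    [0,0,0,0,0,0],
    [0,0,0,0,0,0],
    [0,0,0,0,0,0],
    [0,0,0,0,0,0]
  ],
  "fingers": 5,
  "force": 40
}}

```text
time: 6.35
ee_pos: [0.479, 0.0451, 0.0781]
eef_rot: [0.996, 0.089, -0.0, -0.001]
ft_force: [-1.3, 5.0, 1.2]
width: 0.0139
grip_force: 40.0
```

{"name": "carry_out", "arguments": {
  "moves": [
    [0,-0.025,0,0,0,0],
    [0,0,0,0,0,-0.7],
    [0,0,0,0,0,-0.7],
    [0,0,0,0,0,-0.7],
    [0,0,0,0,0,-0.7],
    [0,0,0,0,0,-0.7],
    [0,0,0,0,0,-0.7],
    [0,0,0,0,0,-0.7],
    [0,0,0,0,0,-0.7],
    [0,0,0,0,0,-0.7],
    [0,0,0,0,0,-0.7],
    [0,0,0,0,0,-0.7],
    [0,0,0,0,0,0]
  ]
}}

```text
time: 7.98
ee_pos: [0.4812, 0.0425, 0.0782]
eef_rot: [0.811, 0.586, 0.001, 0.002]
ft_force: [12.1, -6.3, -11.5]
width: 0.0137
grip_force: 40.0
```

```bash
python3 -c "
from h import *
go(.479,.045,.078)"
```

```text
t 7.975 pos [0.4812 0.0425 0.0782] tool y az -18.31 tilt [ 0.0047 -0.0024 -1.    ] j [-0.55  0.18  0.4   2.03 -0.08  0.95 -0.43] F [ 12.12  -6.33 -11.53] T [-1.56 -2.5  -0.08]
units [ 0.041 -0.072  0.005]
```

{"name": "carry_out", "arguments": {
  "moves": [
    [0.02,0.03,0,0,0,0],
    [0.025,0.026,0,0,0,0],
    [0,0,0,0,0,0]
  ]
}}

```text
time: 8.35
ee_pos: [0.4814, 0.0426, 0.0781]
eef_rot: [0.811, 0.585, -0.001, 0.001]
ft_force: [-3.1, -11.8, 5.6]
width: 0.0134
grip_force: 40.0
```

{"name": "carry_out", "arguments": {
  "moves": [
    [0,0,0,0,0,-0.7],
    [0,0,0,0,0,-0.7],
    [0,0,0,0,0,-0.7],
    [0,0,0,0,0,-0.7],
    [0,0,0,0,0,-0.7],
    [0,0,0,0,0,-0.7],
    [0,0,0,0,0,-0.7],
    [0,0,0,0,0,-0.7],
    [0,0,0,0,0,-0.7],
    [0,0,0,0,0,-0.7],
    [0,0,0,0,0,-0.3],
    [0,0,0,0,0,0],
    [0,0,0,0,0,0]
  ]
}}

```text
time: 9.98
ee_pos: [0.4846, 0.0432, 0.0782]
eef_rot: [0.423, 0.906, 0.0, 0.003]
ft_force: [16.3, -6.4, -14.3]
width: 0.0139
grip_force: 40.0
```

```bash
python3 -c "
from h import *
go(.482,.0455,.078)"
```

```text
t 9.975 pos [0.4846 0.0432 0.0782] tool y az 40.01 tilt [ 0.006  -0.0027 -1.    ] j [-0.45  0.18  0.29  2.02 -0.06  0.95  0.57] F [ 16.33  -6.42 -14.3 ] T [-1.7  -3.38  0.06]
units [ 0.084 -0.013  0.004]
```

{"name": "carry_out", "arguments": {
  "moves": [
    [0,0,0,0,0,0],
    [0,0,0,0,0,0],
    [0,0,0,0,0,0],
    [0,0,0,0,0,0]
  ],
  "fingers": 45
}}

```text
time: 10.48
ee_pos: [0.4816, 0.046, 0.0781]
eef_rot: [0.421, 0.907, 0.0, -0.0]
ft_force: [-0.4, 0.7, -0.5]
width: 0.0426
grip_force: 0.0
```

{"name": "carry_out", "arguments": {
  "moves": [
    [0,0,-0.6,0,0,0],
    [0,0,-0.8,0,0,0],
    [0,0,-0.8,0,0,0],
    [-0.9,0,-0.4,0,0,0],
    [-1,0,0,0,0,0.9],
    [-1,0,0,0,0,0.9],
    [-1,0,0,0,0,0.9],
    [-1,0,0,0,0,0.9],
    [-1,0,0,0,0,0],
    [-1,0,0,0,0,0],
    [0,0,0,0,0,0]
  ],
  "fingers": 0
}}

```text
time: 11.85
ee_pos: [0.5975, -0.202, 0.1819]
eef_rot: [0.636, 0.772, -0.001, 0.0]
ft_force: [0.0, -0.2, 0.8]
width: 0.0006
grip_force: 0.0
```

```bash
python3 - <<'E'
from h import *
go(.53,-.27,.2)
c=shot('top'); save(c,'top2.png',(240,135,430,260),4)
c=shot('scene'); save(c,'scene2.png',(230,180,390,300),4)
E
```

```text
t 11.85 pos [ 0.5975 -0.202   0.1819] tool y az 11.06 tilt [-7.0e-04 -1.9e-03 -1.0e+00] j [-0.14  0.4   0.51  1.54 -0.2   1.25  0.59] F [ 0.04 -0.25  0.75] T [-0.09  0.03  0.01]
units [-1.345 -1.983 -0.449]
```

View pics/top2.png

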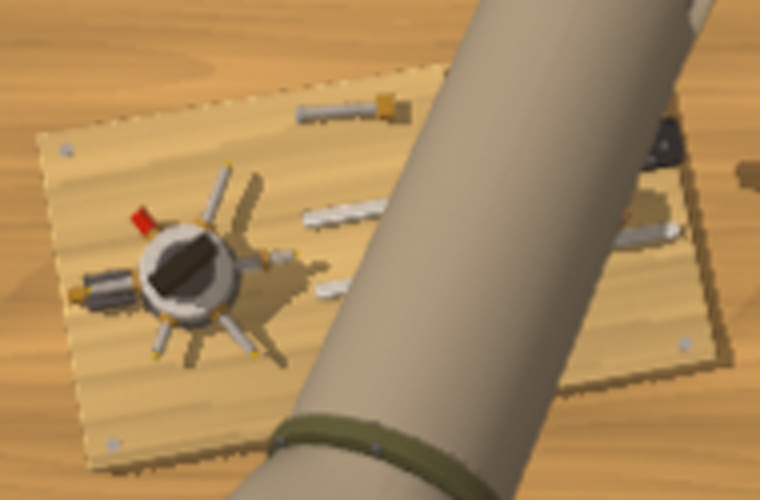

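Stop 3's longer rod, at crop (285,256), now points down the channel, and the red cap is at upper left (145,222). The turret is set. Next I go behind the blank.

```bash
python3 - <<'E'
from h import *
c=load('top'); o=np.array([.5029,-.0842]); ey=np.array([-.1777,.9841]); ex=np.array([ey[1],-ey[0]])
for a,b in [(297,256),(285,257)]:
    q=world(c,240+a/4-.4,135+b/4-.4,.0405); print(q, (q[:2]-o)@ex,(q[:2]-o)@ey)
go(.5395,-.280,.1819)
E
```

```text
[ 0.49244606 -0.03059943  0.0405    ] -0.0007628970518140256 0.05460598963625885
[ 0.49170149 -0.02238475  0.0405    ] -3.587925440313211e-05 0.06282236450461713
t 11.95 pos [ 0.5981 -0.1978  0.1818] tool y az 11.32 tilt [-6.e-04  5.e-04 -1.e+00] j [-0.14  0.4   0.5   1.54 -0.2   1.25  0.59] F [ 0.17  1.11 -0.13] T [-0.08  0.03 -0.  ]
units [-1.727 -1.841 -0.003]
```

{"name": "carry_out", "arguments": {
  "moves": [
    [-0.58,-0.62,0,0,0,0.1],
    [-0.58,-0.61,0,0,0,0],
    [-0.57,-0.61,0,0,0,0],
    [0,0,0.9,0,0,0],
    [0,0,0.9,0,0,0],
    [0,0,0,0,0,0],
    [0,0,0,0,0,0]
  ]
}}

```text
time: 12.82
ee_pos: [0.5395, -0.2799, 0.1116]
eef_rot: [0.639, 0.769, 0.0, 0.001]
ft_force: [-0.9, 0.7, 0.8]
width: 0.0003
grip_force: 0.0
```

```bash
python3 - <<'E'
from h import *
go(.5395,-.280,.046)
c=shot('scene'); save(c,'scene3.png',(220,170,380,290),5)
E
```

```text
t 12.825 pos [ 0.5395 -0.2799  0.1116] tool y az 10.57 tilt [ 1.4e-03 -3.0e-04 -1.0e+00] j [-0.01  0.42  0.53  1.68 -0.23  1.1   0.77] F [-0.89  0.65  0.77] T [-0.12 -0.02 -0.01]
units [-1.00e-03 -2.00e-03  1.64e+00]
```

View pics/scene3.png

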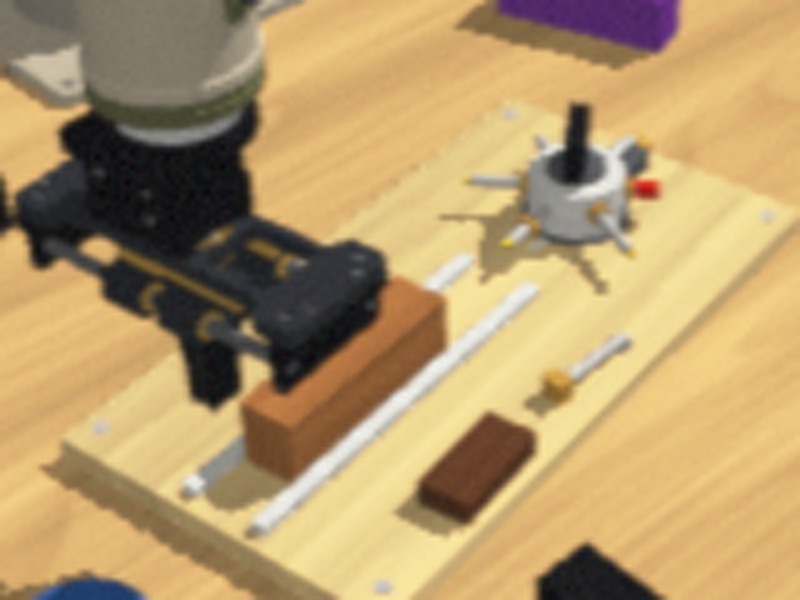

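The closed fingers are at crop (215,380), beyond the blank's near end and above it. The blank's end face is around (270,440). I descend and advance.

{"name": "carry_out", "arguments": {
  "moves": [
    [0,0,0.55,0,0,0],
    [0,0,0.55,0,0,0],
    [0,0,0.54,0,0,0.05],
    [0.1,0,0,0,0,0],
    [0.1,0,0,0,0,0],
    [0,0,0,0,0,0]
  ]
}}

```text
time: 13.62
ee_pos: [0.5384, -0.2718, 0.0459]
eef_rot: [0.642, 0.767, 0.001, 0.001]
ft_force: [-0.5, -0.3, 0.1]
width: 0.0005
grip_force: 0.0
```

```bash
python3 - <<'E'
from h import *
go(.5395,-.280,.046)
E
```

```text
t 13.625 pos [ 0.5384 -0.2718  0.0459] tool y az 10.19 tilt [ 2.e-03 -2.e-04 -1.e+00] j [-0.    0.49  0.5   1.74 -0.28  0.97  0.78] F [-0.45 -0.28  0.12] T [-0.05  0.    0.03]
units [-0.207 -0.01  -0.002]
```

{"name": "carry_out", "arguments": {
  "moves": [
    [0.1,0,0,0,0,0],
    [0.1,0,0,0,0,0],
    [0.1,0,0,0,0,0],
    [0.1,0,0,0,0,0],
    [0.15,0,0,0,0,0],
    [0.15,0,0,0,0,0],
    [0.15,0,0,0,0,0],
    [0.15,0,0,0,0,0],
    [0.15,0,0,0,0,0],
    [0.15,0,0,0,0,0],
    [0.15,0,0,0,0,0],
    [0.15,0,0,0,0,0],
    [0.1,0,0,0,0,0],
    [0.1,0,0,0,0,0],
    [0.05,0,0,0,0,0],
    [0,0,0,0,0,0]
  ]
}}

```text
time: 15.62
ee_pos: [0.5244, -0.1988, 0.0444]
eef_rot: [0.642, 0.767, 0.0, -0.0]
ft_force: [-0.1, -0.0, 0.0]
width: 0.0003
grip_force: 0.0
```

```bash
python3 - <<'E'
from h import *
go(.52,-.18,.046)
c=shot('scene'); save(c,'scene4.png',(220,170,380,290),5)
E
```

```text
t 15.625 pos [ 0.5244 -0.1988  0.0444] tool y az 10.16 tilt [-4.e-04  5.e-04 -1.e+00] j [-0.13  0.41  0.49  1.85 -0.24  0.93  0.65] F [-0.12 -0.03  0.02] T [-0.06  0.09 -0.06]
units [ 0.482 -0.024 -0.041]
```

View pics/scene4.png

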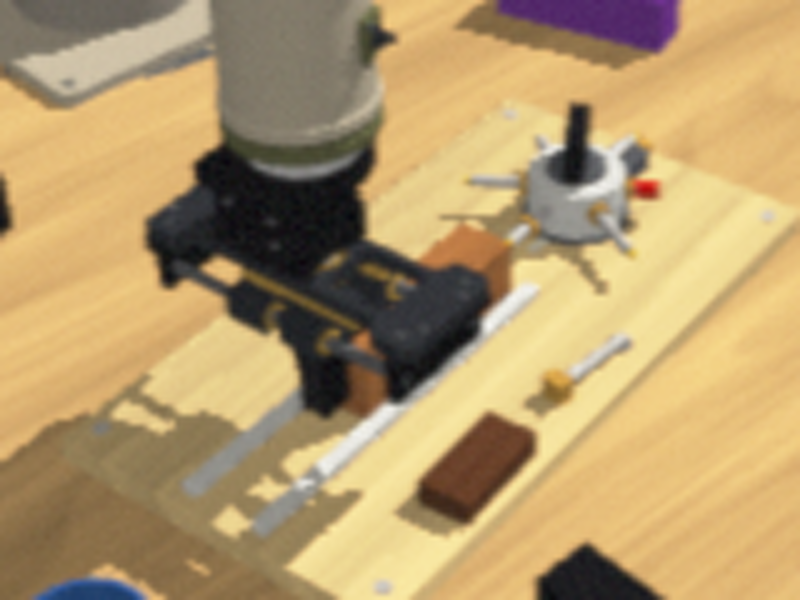

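The blank is in the channel and following the fingers. Its front is at crop (505,260), just short of stop 3's yellow pin. I creep from here.

{"name": "carry_out", "arguments": {
  "moves": [
    [0.05,0,0,0,0,0],
    [0.05,0,0,0,0,0],
    [0.05,0,0,0,0,0],
    [0.05,0,0,0,0,0],
    [0.05,0,0,0,0,0],
    [0,0,0,0,0,0],
    [0,0,0,0,0,0]
  ]
}}

```text
time: 16.55
ee_pos: [0.5228, -0.1892, 0.0445]
eef_rot: [0.642, 0.767, 0.0, -0.0]
ft_force: [-0.4, 0.0, 0.1]
width: 0.0004
grip_force: 0.0
```

{"name": "carry_out", "arguments": {
  "moves": [
    [0.025,0,0,0,0,0],
    [0.025,0,0,0,0,0],
    [0,0,0,0,0,0]
  ]
}}

```text
time: 16.92
ee_pos: [0.5224, -0.1873, 0.0445]
eef_rot: [0.642, 0.767, 0.0, -0.0]
ft_force: [-0.3, -0.7, 0.2]
width: 0.0004
grip_force: 0.2
```

```bash
python3 - <<'E'
from h import *
go(.52,-.18,.046)
c=shot('scene'); save(c,'scene5.png',(290,190,370,250),10)
E
```

```text
t 16.925 pos [ 0.5224 -0.1873  0.0445] tool y az 10.15 tilt [ 0.e+00  1.e-04 -1.e+00] j [-0.15  0.4   0.49  1.87 -0.23  0.93  0.62] F [-0.26 -0.66  0.15] T [-0.23  0.11  0.02]
units [ 0.191 -0.027 -0.037]
```

View pics/scene5.png

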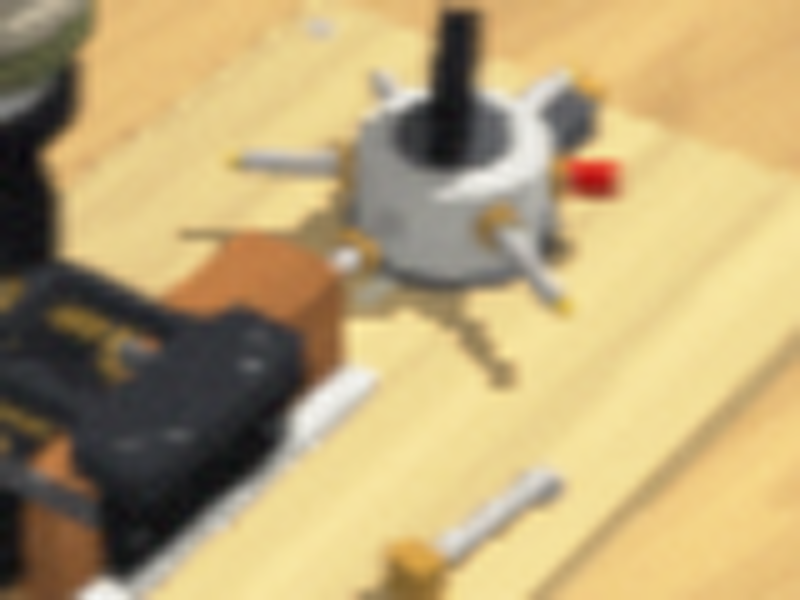

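The blank's front corner, near crop (340,270), now hides the rod tip. There is no contact force yet, so I go on in small steps.

{"name": "carry_out", "arguments": {
  "moves": [
    [0.025,0,0,0,0,0],
    [0.025,0,0,0,0,0],
    [0,0,0,0,0,0]
  ]
}}

```text
time: 17.35
ee_pos: [0.5221, -0.1853, 0.0445]
eef_rot: [0.642, 0.767, 0.0, -0.0]
ft_force: [-0.5, -0.5, -0.0]
width: 0.0003
grip_force: 0.2
```

{"name": "carry_out", "arguments": {
  "moves": [
    [0.025,0,0,0,0,0],
    [0.025,0,0,0,0,0],
    [0,0,0,0,0,0]
  ]
}}

```text
time: 17.73
ee_pos: [0.5217, -0.1833, 0.0445]
eef_rot: [0.642, 0.767, 0.0, -0.0]
ft_force: [0.6, -0.8, -0.7]
width: 0.0009
grip_force: 0.2
```

{"name": "carry_out", "arguments": {
  "moves": [
    [0.025,0,0,0,0,0],
    [0.025,0,0,0,0,0],
    [0,0,0,0,0,0]
  ]
}}

```text
time: 18.1
ee_pos: [0.5213, -0.1813, 0.0445]
eef_rot: [0.642, 0.767, 0.0, -0.0]
ft_force: [0.1, -0.8, 0.4]
width: 0.0004
grip_force: 0.2
```

{"name": "carry_out", "arguments": {
  "moves": [
    [0.025,0,0,0,0,0],
    [0,0,0,0,0,0]
  ]
}}

```text
time: 18.35
ee_pos: [0.5211, -0.1804, 0.0445]
eef_rot: [0.642, 0.767, 0.0, -0.0]
ft_force: [0.2, -0.1, 0.0]
width: 0.0003
grip_force: 0.3
```

{"name": "carry_out", "arguments": {
  "moves": [
    [0.025,0,0,0,0,0],
    [0,0,0,0,0,0]
  ]
}}

```text
time: 18.6
ee_pos: [0.521, -0.1795, 0.0445]
eef_rot: [0.642, 0.767, 0.0, -0.0]
ft_force: [-0.1, -0.6, 0.6]
width: 0.0006
grip_force: 0.3
```

{"name": "carry_out", "arguments": {
  "moves": [
    [0.025,0,0,0,0,0],
    [0,0,0,0,0,0]
  ]
}}

```text
time: 18.85
ee_pos: [0.5208, -0.1784, 0.0445]
eef_rot: [0.642, 0.767, 0.0, -0.0]
ft_force: [-0.1, -0.6, 0.1]
width: 0.0005
grip_force: 0.3
```

{"name": "carry_out", "arguments": {
  "moves": [
    [0.025,0,0,0,0,0],
    [0,0,0,0,0,0]
  ]
}}

```text
time: 19.1
ee_pos: [0.5206, -0.1774, 0.0445]
eef_rot: [0.642, 0.767, 0.0, -0.0]
ft_force: [-0.0, -0.3, -0.0]
width: 0.0004
grip_force: 0.3
```

{"name": "carry_out", "arguments": {
  "moves": [
    [0.025,0,0,0,0,0],
    [0,0,0,0,0,0]
  ]
}}

```text
time: 19.35
ee_pos: [0.5204, -0.1764, 0.0445]
eef_rot: [0.642, 0.767, 0.0, -0.0]
ft_force: [0.1, -0.8, -0.3]
width: 0.0004
grip_force: 0.3
```

{"name": "carry_out", "arguments": {
  "moves": [
    [0.025,0,0,0,0,0],
    [0,0,0,0,0,0]
  ]
}}

```text
time: 19.6
ee_pos: [0.5203, -0.176, 0.0446]
eef_rot: [0.642, 0.767, -0.0, 0.0]
ft_force: [1.2, -3.2, -0.7]
width: 0.0004
grip_force: 1.7
```

{"name": "carry_out", "arguments": {
  "moves": [
    [0.025,0,0,0,0,0],
    [0,0,0,0,0,0]
  ]
}}

```text
time: 19.85
ee_pos: [0.5203, -0.1759, 0.0448]
eef_rot: [0.642, 0.767, -0.0, 0.001]
ft_force: [1.4, -7.0, -0.2]
width: 0.0006
grip_force: 3.4
```

{"name": "carry_out", "arguments": {
  "moves": [
    [0.025,0,0,0,0,0],
    [0,0,0,0,0,0]
  ]
}}

```text
time: 20.1
ee_pos: [0.5202, -0.1758, 0.045]
eef_rot: [0.642, 0.766, -0.001, 0.001]
ft_force: [1.2, -9.1, 0.2]
width: 0.0006
grip_force: 4.8
```

Pressing at about 9 N. I hold it, then back straight off.

{"name": "carry_out", "arguments": {
  "moves": [
    [0,0,0,0,0,0],
    [0,0,0,0,0,0],
    [0,0,0,0,0,0],
    [0,0,0,0,0,0]
  ]
}}

```text
time: 20.6
ee_pos: [0.5202, -0.1759, 0.045]
eef_rot: [0.642, 0.766, -0.001, 0.001]
ft_force: [1.5, -8.2, -0.1]
width: 0.0007
grip_force: 4.8
```

{"name": "carry_out", "arguments": {
  "moves": [
    [-0.025,0,0,0,0,0],
    [-0.025,0,0,0,0,0],
    [-0.025,0,0,0,0,0],
    [-0.05,0,0,0,0,0],
    [-0.2,0,0,0,0,0],
    [-0.5,0,0,0,0,0],
    [-0.7,0,0,0,0,0],
    [0,0,-0.8,0,0,0],
    [0,0,-0.9,0,0,0],
    [0,0,-0.9,0,0,0],
    [0,0.9,-0.7,0,0,0],
    [-0.5,1,0,0,0,0],
    [-0.9,1,0,0,0,0],
    [-0.9,1,0,0,0,0],
    [0,1,0,0,0,0],
    [0,0,0,0,0,0]
  ]
}}

```text
time: 22.6
ee_pos: [0.7416, -0.2884, 0.1738]
eef_rot: [0.641, 0.768, -0.0, -0.001]
ft_force: [-0.1, -0.6, 0.1]
width: 0.0002
grip_force: 0.0
```

```bash
python3 - <<'E'
from h import *
go(.52,-.18,.046)
c=shot('scene'); save(c,'scene6.png',(250,170,370,260),6)
c=shot('top'); save(c,'top6.png',(240,135,430,260),4)
E
```

```text
t 22.6 pos [ 0.7416 -0.2884  0.1738] tool y az 10.29 tilt [-0.0018  0.0014 -1.    ] j [ 0.07  0.81  0.5   0.97 -0.36  1.44  0.66] F [-0.15 -0.6   0.09] T [-0.09  0.01 -0.02]
units [ 3.651 -4.962  3.208]
```

View pics/top6.png

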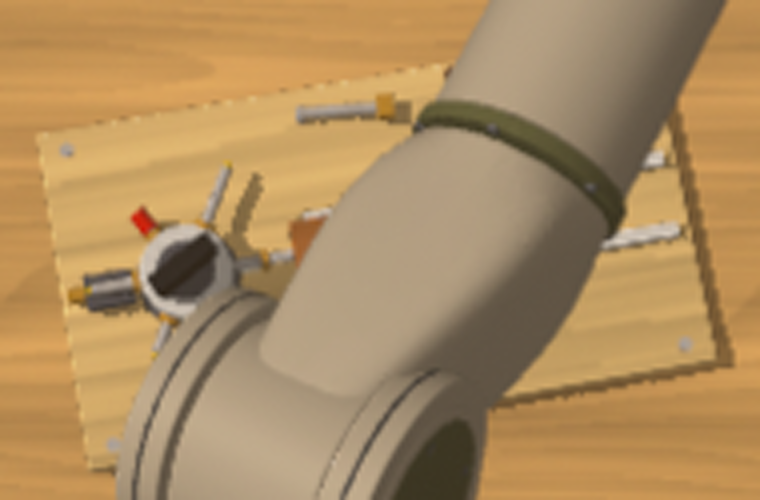

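View pics/scene6.png

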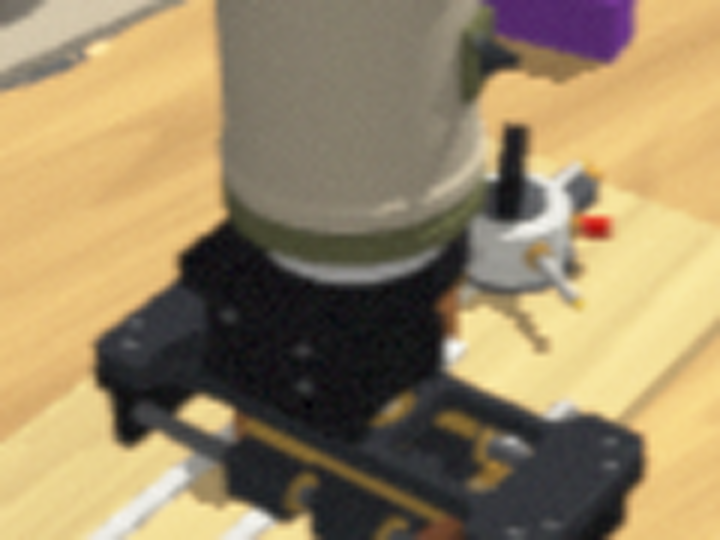

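The top view shows the blank butted on stop 3's rod at crop (293,255) with no yellow visible. The turret is unmoved and the gripper is clear, so I hand in.

```bash
python3 -c "
from h import *
print(r.close_job())"
```

```text
the job is handed in; nothing more can be done
None
```

The job is handed in: the turret is on stop 3 and the blank was pressed against its rod at about 8–9 N. The arm is clear, and the last top view shows the blank still butted up with no yellow visible; I could not read the pin's travel directly, and no verdict came back.

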